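# Make up the kit from the bearing nest and the bench

## Task

Make up the parts kit in the grey kit tray: the bearing in the round cup, the pipe tee in the long bin and the two-lug bracket in the square bin, each right way up as found and resting flat on the floor of its bin. The bearing sits flush in its nest, so press the ejector lever down to raise it before you take it out. Leave the pipe elbow and the single-lug bracket where they stand; they do not belong to the kit.

Things in the scene. Friction and masses are not known exactly. Their poses are not given: they have to be found in the camera images.
- bearing: Steel bearing, 160 g, upright cylinder 40 mm across, 30 mm high; origin: centre of its underside, z up. Starts in the 43 mm pocket of an aluminium nest block (100 mm towards the lever pad, 84 mm across, 40 mm high, on the table), top flush with the block's top, underside 10 mm above the table. Lever fully down: it stands 20 mm out of the pocket, its lower 10 mm still inside.
- ejector (a joint): Hinge of the nest's ejector lever: 0 rad as found (up), 0.36 rad fully down at its stop. The bearing rises 55.6 mm per rad. Stiff by friction (about 4 N at the pad), it stays where it is left; no spring.
- ejector_pad (a point): Centre of the top face of the lever's black finger pad, 34 x 34 mm, outside the nest block, about 134 mm from the bearing's axis. As found it is about 51 mm above the table and slopes 10 degrees; pressed, it goes down 27 mm in an almost straight line. The point moves with the pad.
- tee: Brown plastic pipe tee, 70 g, standing with its branch upright. Run along its x, 90 mm long, 26 mm round, with a 34 x 34 mm square collar at each end; in the middle the branch, 28 mm round, rises to 60 mm above the underside (free for gripping from 34 to 60 mm). Origin: underside, below the branch; z up.
- clevis: White plastic bracket with TWO upright lugs, 80 g: base plate 60 x 60 x 8 mm; lugs 8 mm thick (x), 40 mm wide (y), round-topped, 50 mm high over all; outer faces at x = -18 and +18 mm (36 mm across), gap between them 20 mm. Origin: centre of the underside, z up.
- elbow: Look-alike, to be left alone: brown plastic pipe elbow, upright branch as on the tee (round 28 mm, 60 mm high, at its origin) but with only one arm, 45 mm long towards its +x. Origin at the underside below the branch.
- single: Look-alike, to be left alone: white plastic bracket with the same 60 x 60 mm base but only ONE lug in the middle (8 mm thick along x, 40 mm along y, 50 mm high). Origin at the centre of the underside.
- cup: Blue round cup in the kit tray, for the bearing: 74 mm across outside, 68 mm inside, 13 mm high, floor 4 mm thick. Origin at the centre of its underside, which is 5 mm above the table.
- long_bin: Blue long bin in the kit tray, for the tee: outside 122 mm (along its x) by 66 mm (y), 13 mm high, walls and floor 4 mm thick. Origin at the centre of its underside, which is 5 mm above the table.
- square_bin: Blue square bin in the kit tray, for the two-lug bracket: outside 92 x 92 mm, 13 mm high, walls and floor 4 mm thick. Origin: centre of its underside, 5 mm above the table. The three bins stand in a row, in any order, 100 mm from centre to centre, in a grey tray 150 x 320 mm with a 10 mm rim.

How it is judged:
By the outcome, as a careful person would: the job done as asked, in the order asked, and still so for the second after the job is handed in, with the robot touching nothing.
It also fails if it takes over 86 s, if anything falls off the work surface, if the arm or the gripper's body presses on something with over 40 N, if the wrist force passes 120 N, or if a joint passes its speed limit or range.

## Robot

A 7-joint arm with a two-finger parallel gripper is mounted at the origin on the work surface. World frame = base frame: x ahead of the robot, y to its left, z up, the work surface at z = 0. Lengths are in m, angles in rad, forces in N, time in s.
With the tool pointing down it reaches from about 0.35 to 0.9 m from the base axis. Payload 8.1 kg.
Tool frame: the origin (TCP) lies at the centre of the arm's flange, where the gripper is bolted on; the fingertips stand 178 mm ahead of it and the grasp point (between the pads) lies 159 mm ahead of it; x points along the fingers, z is the direction in which the jaws open and shut, and the axes are right-handed (so a half turn about x gives the same grasp; the last joint's range is limited). The gripper opens to 92 mm and grips with 3 to 60 N. Pads are 19 mm wide; open, the fingers measure 130 mm over their backs; the gripper's body (75 mm by 190 mm) begins 47 mm behind the grasp point.
Start: joints at [-1.426, 0.434, 0.025, 1.573, -0.012, 1.134, -0.075], TCP at [0.153, 0.606, 0.405] pointing down, gripper open.
Joint ranges: [-2.62, 2.62], [-0.44, 2.09], [-1.27, 1.32], [0.08, 2.57], [-1.32, 4.46], [0.12, 2], [-2.74, 2.74]. Speed limits (rad/s): [2.22, 2.22, 3.01, 3.01, 3.14, 3.14, 3.14].

## Interface

Orientations are given as a rotation vector (axis times angle).
In Python, from cell import arm, get_image, search_frame, pinpoint gives the robot as it stands.
- The arm moves only by the tool arm_command, never from a script. Its argument "motion" is a list of rows, each a list of 7 numbers: the finger opening in mm, from 0 to 91.8, then the shift along the tool's x, y, z in mm, then the turn, a rotation vector about the tool's x, y, z in degrees. In form: [[fingers, x, y, z, ax, ay, az], ...]. A call has 1 to 5 rows; each row shifts and turns the commanded pose from where the row before left it, along the tool's axes as they then stand; what a row does not reach is not made up. A row lasts 1/8 s, in which the tool goes at most 62.5 mm and 10.7 degrees, less where a joint would pass 70% of its speed; a pose out of reach is approached as far as the arm can. A call with a gripper value outside its range is refused whole. The fingers move at their own pace and stop on an object; "newtons" is the grip in N (left out, the last holds). Time passes only in rows, so rows that do not move let the fingers close. It gives the time, the measured TCP pose, the force and the opening at its end, in the units of the state.
- arm.observe(): the state, without advancing time (a new reading comes with each control period).
- get_image(name): name is "side" or "top" or "wrist"; returns a dict with "frame" (480x640x3 uint8, red, green, blue), "range_z" (480x640 float32, m along the optical axis (not along the pixel's ray), 0 where there is no reading), "K" (3x3 intrinsics, pixels), "distortion" ([k1, k2, p1, p2, k3] as OpenCV has them; the pictures are not rectified), "origin" and "rotation" of the camera in the world; the wrist camera has in their place "tool_from_camera" (4x4, takes a point from camera to tool coordinates, whose origin is the TCP and whose axes are the tool frame's). Camera axes: x right, y down, z forward; pixel columns grow to the right and rows downward; lengths in m; the calibration is good to about 2 mm. A picture is of the moment at which its call begins: read the wrist's pose just before it.
- arm.sign_off(): hands the job in, once; it reports no verdict.
Trained networks look in the newest picture that a camera, given by its name, has taken for a name from the list of things; names that differ only in an ending like _2 or _b are one class to them, and where a whole thing is asked for, a point or a joint stands for the part that bears it (a point fixed in the world has none). Each returns a list of dicts, best first, with "p" (0 to 1); they miss things now and then, are a little off and sometimes report something else, mostly with a low value. They report only what shows in the picture. A call takes as long as a camera call.
- search_frame(camera, target): "point" ([x, y, z] in m, in world coordinates, good to about 4 mm: the middle of the surface that is visible of it).
- pinpoint(camera, target): "point" ([x, y, z] in m, in world coordinates, good to about 4 mm: a listed point, or the origin of a listed thing).
The state is a dict: "clock": time; "joints": joint angles; "dq": joint speeds; "joint_efforts": joint torques, N m; "position": TCP position; "ee_rot": TCP orientation; "force": force on the tool from outside, world axes, zero at the start; "ft_torque": the same for the moment, N m; "width": opening from 0.0 (shut) to 1.0 (fully open).
Only numpy, scipy, OpenCV 4.12 (cv2) and the standard library are available. Lean on these libraries where they do the work, as an engineer would, in place of code of your own. Each camera call takes 0.05 s, during which the arm holds its last target. There are 200 camera calls.

## Working session

There is one attempt and no reset: what is moved stays moved. The work goes in short steps, Python scripts to look and compute and a tool call to move; the robot and the scene stay as the last step left them, time stands still between calls to the robot, and variables do not carry over. Pictures are saved under pics/ and viewed, about 12 in all and at most 16, crops included, and the job is handed in when it is done.

Besides the shell and the picture viewer there is one more tool, called after ">>>" in YAML: its name, and indented under it one key for each argument. arm_command: Moves the arm, as the interface text tells. Its arguments: {"type":"object","properties":{"motion":{"type":"array"},"newtons":{"type":"number"}},"required":["motion"]}

```bash
ls; mkdir -p pics; python3 - <<'E'
from cell import arm, get_image, search_frame, pinpoint
import cv2, numpy as np
s=arm.observe(); print({k:np.round(s[k],3).tolist() for k in s})
for c in ["top","side"]:
    g=get_image(c); cv2.imwrite(f"pics/{c}0.png",g["frame"][:,:,::-1])
    print(c,np.round(g["K"],1).tolist(),np.round(g["origin"],3),np.round(g["rotation"],3).tolist(),g["distortion"])
    for t in ["bearing","ejector_pad","tee","clevis","elbow","single","cup","long_bin","square_bin"]:
        print(t,[(np.round(d["point"],3).tolist(),round(d["p"],2)) for d in pinpoint(c,t)[:3]])
E
```

```text
pics
{'clock': 0.0, 'joints': [-1.426, 0.435, 0.025, 1.574, -0.012, 1.134, -0.075], 'dq': [-0.001, -0.001, -0.0, -0.0, -0.0, 0.002, -0.0], 'joint_efforts': [0.002, -66.786, 0.986, -31.445, -0.06, 0.043, 0.0], 'position': [0.153, 0.606, 0.404], 'ee_rot': [-1.026, 1.318, 1.024], 'force': [-0.891, 0.989, 0.379], 'ft_torque': [0.017, 0.03, 0.022], 'width': 1.003}
top [[456.8, 0.0, 322.7], [0.0, 456.8, 238.1], [0.0, 0.0, 1.0]] [0.355 0.013 0.985] [-2.068, 2.151, -0.223] [-0.02315936  0.          0.          0.          0.        ]
bearing [([0.566, -0.256, 0.01], 0.54)]
ejector_pad [([0.432, -0.257, 0.052], 0.86)]
tee [([0.461, 0.199, 0.002], 0.97)]
clevis [([0.468, -0.071, -0.003], 0.83)]
elbow [([0.442, 0.084, 0.001], 0.68)]
single [([0.467, 0.352, -0.004], 0.92)]
cup [([0.62, -0.022, 0.009], 0.87)]
long_bin [([0.63, 0.08, 0.008], 0.71)]
square_bin [([0.636, 0.166, 0.004], 0.71)]
side [[591.0, 0.0, 328.0], [0.0, 591.0, 235.2], [0.0, 0.0, 1.0]] [ 0.18  -0.7    0.638] [-2.141, 0.49, -0.249] [-0.03181548  0.          0.          0.          0.        ]
bearing [([0.566, -0.258, 0.007], 0.84)]
ejector_pad [([0.436, -0.251, 0.044], 0.97)]
tee [([0.46, 0.201, 0.001], 0.77)]
clevis [([0.464, -0.067, -0.001], 0.74)]
elbow [([0.448, 0.084, -0.002], 0.84)]
single [([0.468, 0.35, -0.001], 0.96)]
cup [([0.619, -0.022, 0.006], 0.95)]
long_bin [([0.632, 0.081, 0.0], 0.55)]
square_bin [([0.64, 0.178, 0.006], 0.8), ([0.436, -0.25, 0.051], 0.26)]
```

View pics/top0.png

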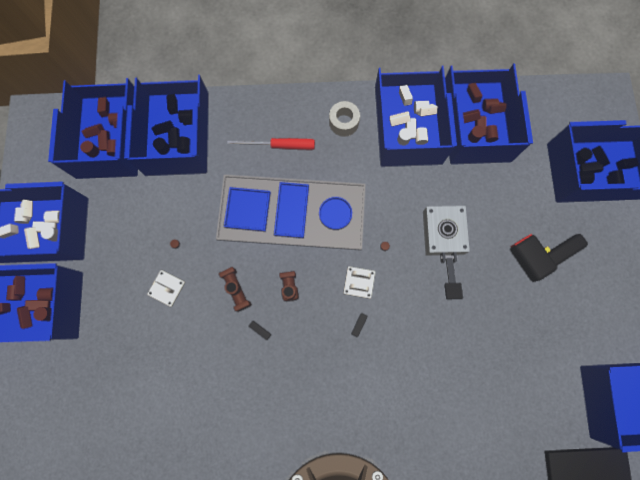

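View pics/side0.png

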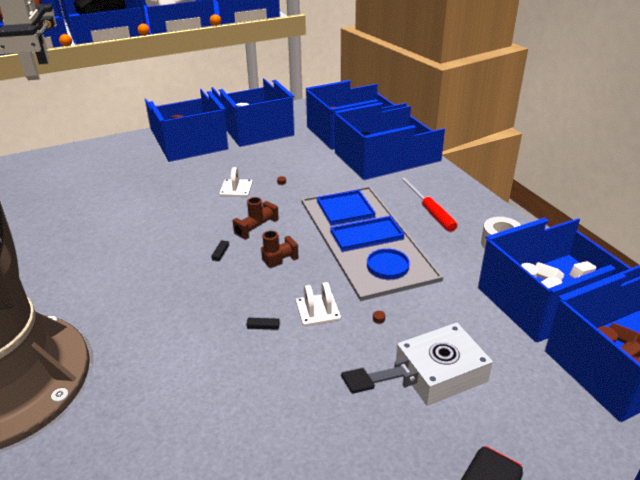

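Both cameras agree. The top view shows the tee at (235,290), elbow (289,287), two-lug bracket (360,282), single-lug bracket (166,288), and nest (447,229) with its pad at (453,291). The tray at (290,212) holds the square bin, long bin and cup from left to right. Next I need the orientations from depth.

```bash
cat > h.py <<'E'
from cell import arm, get_image, search_frame, pinpoint
import cv2, numpy as np
from scipy.spatial.transform import Rotation as R
def cloud(c):
    s=arm.observe(); g=get_image(c); z=g["range_z"]; v,u=np.nonzero(z>0)
    p=cv2.undistortPoints(np.stack([u,v],1).astype(float)[:,None],g["K"],g["distortion"])[:,0]
    P=np.c_[p,np.ones(len(p))]*z[v,u][:,None]
    if c=="wrist":
        T=g["tool_from_camera"]; P=P@T[:3,:3].T+T[:3,3]; P=R.from_rotvec(s["ee_rot"]).apply(P)+s["position"]
    else:
        r=np.array(g["rotation"]); Q=R.from_rotvec(r) if r.ndim==1 else R.from_matrix(r); P=Q.apply(P)+g["origin"]
    return P,g["frame"][v,u].astype(int),g
def near(P,c,r,z0,z1): return (np.hypot(*(P[:,:2]-c[:2]).T)<r)&(P[:,2]>z0)&(P[:,2]<z1)
def rect(p):
    c,s,a=cv2.minAreaRect((p[:,:2]*1000).astype(np.float32)); return np.round(c,1),np.round(s,1),round(a,1)
def plan(x,y,z,yaw):
    """grasp-point target, jaw axis at yaw deg from world x (mod 180); prints tool-frame delta mm, deg"""
    s=arm.observe(); Q=R.from_rotvec(s["ee_rot"]); best=None
    for k in (0,180):
        a=np.radians(yaw+k); zt=np.array([np.cos(a),np.sin(a),0]); xt=np.array([0,0,-1.]); yt=np.cross(zt,xt)
        T=R.from_matrix(np.c_[xt,yt,zt]); d=(Q.inv()*T).as_rotvec(degrees=True)
        if best is None or np.linalg.norm(d)<np.linalg.norm(best[0]): best=(d,T)
    d,T=best; tcp=np.array([x,y,z+.159])
    print("turn first",np.round(d,1)," then shift(new axes)",np.round(T.inv().apply(tcp-s["position"])*1000,1)," shift(old axes)",np.round(Q.inv().apply(tcp-s["position"])*1000,1))
def st():
    s=arm.observe(); Q=R.from_rotvec(s["ee_rot"]); z=Q.apply([0,0,1]); g=s["position"]+Q.apply([.159,0,0])
    print("t",round(s["clock"],2),"grasp",np.round(g,4),"x",np.round(Q.apply([1,0,0]),3),"jaw yaw",round(np.degrees(np.arctan2(z[1],z[0])),1),"F",np.round(s["force"],1),"w",round(s["width"]*91.8,1),"q",np.round(s["joints"],2))
E
python3 - <<'E'
from h import *
st()
for c in ["top","side"]:
    P,C,g=cloud(c); print(c,"table z",np.median(P[near(P,np.array([.35,.1]),.05,-.05,.05),2]))
    for n,ctr,r,z0,z1 in [("tee",(.461,.2),.07,.006,.036),("teetop",(.461,.2),.03,.05,.07),("elbow",(.445,.084),.06,.006,.08),("clev",(.466,-.069),.055,.004,.06),("clevlug",(.466,-.069),.04,.03,.06),("single",(.467,.351),.055,.004,.06),("nest",(.566,-.257),.075,.034,.05),("pad",(.434,-.254),.03,.03,.07)]:
        m=near(P,np.array(ctr),r,z0,z1); print(n,m.sum(),rect(P[m]),np.round(P[m].mean(0),4))
    blue=(C[:,2]>120)&(C[:,0]<90)
    for n,ctr,r in [("cup",(.62,-.022),.06),("long",(.631,.08),.09),("sq",(.638,.175),.09)]:
        m=near(P,np.array(ctr),r,-.01,.04)&blue
        if n!="cup": m&=np.abs(P[:,1]-ctr[1])<.052
        print(n,m.sum(),rect(P[m]),np.round(P[m].mean(0),4))
E
```

```text
t 1.0 grasp [0.1534 0.6059 0.2458] x [ 0.  0. -1.] jaw yaw 75.8 F [ 0.5  0.7 -0.1] w 91.8 q [-1.43  0.43  0.03  1.57 -0.01  1.13 -0.08]
top table z -0.0008710173502434193
tee 467 (array([458.5, 200.6]), array([91. , 33.7]), 23.7) [0.4566 0.1978 0.0275]
teetop 159 (array([458.4, 200.8]), array([26.9, 26.3]), 28.7) [0.4583 0.2001 0.0587]
elbow 442 (array([460.2,  86.1]), array([60.2, 34.1]), 5.6) [0.4582 0.0845 0.0386]
clev 743 (array([462.7, -58.7]), array([74.5, 71.5]), 81.2) [ 0.4635 -0.0633  0.0165]
clevlug 182 (array([464.9, -64.3]), array([40. , 36.3]), 77.4) [ 0.4647 -0.0639  0.0432]
single 737 (array([457.7, 347.8]), array([78.1, 74.8]), 62.0) [0.468  0.3493 0.0119]
nest 1898 (array([ 554.9, -256.2]), array([ 85.9, 126.6]), 89.4) [ 0.5635 -0.2561  0.0384]
pad 305 (array([ 440.6, -253.8]), array([34.8, 43.4]), 84.2) [ 0.4376 -0.2531  0.049 ]
cup 830 (array([619.2, -19.8]), array([70.6, 72.2]), 88.1) [ 0.6204 -0.0204  0.0091]
long 1646 (array([634.6,  90. ]), array([ 92.7, 126.6]), 82.7) [0.6328 0.0789 0.0094]
sq 1672 (array([638.6, 173.9]), array([91.2, 96.7]), 82.6) [0.6377 0.1
[... 289 characters left out ...]
 0.0319]
clev 1184 (array([464.2, -65.4]), array([63.1, 59.9]), 77.4) [ 0.461  -0.0724  0.0176]
clevlug 291 (array([464.1, -66.2]), array([40.1, 36.5]), 77.6) [ 0.462  -0.0725  0.0417]
single 511 (array([467.8, 350.4]), array([63.3, 61.7]), 64.3) [0.4662 0.3453 0.0137]
nest 3775 (array([ 555. , -255.4]), array([ 87., 127.]), 88.6) [ 0.5605 -0.259   0.0395]
pad 677 (array([ 439.5, -253.7]), array([35.5, 47.8]), 86.9) [ 0.4354 -0.2555  0.0498]
cup 875 (array([617.8, -18.8]), array([77.5, 71. ]), 63.4) [ 0.6202 -0.0164  0.0099]
long 1735 (array([635.1,  86.1]), array([ 94.1, 131. ]), 83.2) [0.6315 0.0826 0.01  ]
sq 1340 (array([635. , 177.8]), array([105.4,  91. ]), 82.4) [0.6354 0.1744 0.0096]
```

>>> arm_command:
  motion:
    - [0,0,-45.5,-28,0,0,0]
    - [0,0,-45.5,-28,0,0,0]
    - [0,0,-45.5,-28,0,0,0]
    - [0,0,-45.5,-28,0,0,0]
    - [0,0,-45.5,-28,0,0,0]
  newtons: 20

```text
clock: 1.72
position: [0.3406, 0.413, 0.405]
ee_rot: [-1.024, 1.316, 1.025]
force: [1.1, 0.3, -0.9]
width: 0.506
```

>>> arm_command:
  motion:
    - [0,0,-45.5,-28,0,0,0]
    - [0,0,-45.5,-28,0,0,0]
    - [0,0,-45.5,-28,0,0,0]
    - [0,0,-12,-54,0,0,0]
    - [0,0,-12,-54,0,0,0]

```text
clock: 2.35
position: [0.4482, 0.187, 0.4047]
ee_rot: [-1.024, 1.316, 1.024]
force: [0.9, -0.7, 0.4]
width: 0.003
```

>>> arm_command:
  motion:
    - [0,0,-12,-54,0,0,0]
    - [0,0,-12,-54,0,0,0]
    - [0,0,-12,-54,0,0,0]
    - [0,0,-12,-54,0,0,0]
    - [0,0,-12,-54,0,0,0]

```text
clock: 2.98
position: [0.4396, -0.0893, 0.4051]
ee_rot: [-1.025, 1.315, 1.024]
force: [0.7, -0.1, -0.4]
width: 0.005
```

>>> arm_command:
  motion:
    - [0,10,-12,-54,0,0,0]
    - [0,20,-12,-54,0,0,0]
    - [0,20,-12,-50,0,0,0]
    - [0,0,0,0,0,0,0]

```text
clock: 3.48
position: [0.4347, -0.2534, 0.3537]
ee_rot: [-1.02, 1.322, 1.02]
force: [1.0, 0.7, -0.0]
width: 0.004
```

```bash
python3 - <<'E'
from h import *
st()
P,C,g=cloud("wrist"); cv2.imwrite("pics/w1.png",g["frame"][:,:,::-1])
for t in ["ejector_pad","bearing"]:
    for c in ["wrist","side","top"]:
        if c!="wrist": get_image(c)
        print(t,c,[(np.round(d["point"],4).tolist(),round(d["p"],2)) for d in pinpoint(c,t)[:2]])
m=near(P,np.array([.434,-.254]),.035,.035,.06); print(m.sum(),rect(P[m]) if m.sum()>9 else '',P[m].mean(0))
m=near(P,np.array([.57,-.256]),.07,.036,.05); print(m.sum(),rect(P[m]) if m.sum()>9 else '')
plan(.434,-.254,.085,75.8)
E
```

```text
t 3.48 grasp [ 0.4343 -0.2537  0.1947] x [-0.002 -0.002 -1.   ] jaw yaw 75.4 F [ 1.   0.7 -0. ] w 0.3 q [ 0.02  0.31  0.51  1.96 -0.18  0.92  1.94]
ejector_pad wrist [([0.4376, -0.26, 0.0502], 0.83)]
ejector_pad side [([0.4384, -0.2521, 0.0502], 0.97)]
ejector_pad top [([0.4325, -0.2543, 0.0543], 0.65)]
bearing wrist []
bearing side [([0.5681, -0.2553, 0.009], 0.91)]
bearing top [([0.5697, -0.2558, 0.0092], 0.63)]
2505 (array([ 442.9, -255.1]), array([33.9, 51.8]), 88.7) [ 0.43717458 -0.2547508   0.05020665]
116 (array([ 554.9, -288.6]), array([ 8.4, 34.4]), 75.6)
turn first [0.1 0.  0. ]  then shift(new axes) [110.9   1.   -5.3]  shift(old axes) [110.9   1.   -5.3]
```

View pics/w1.png

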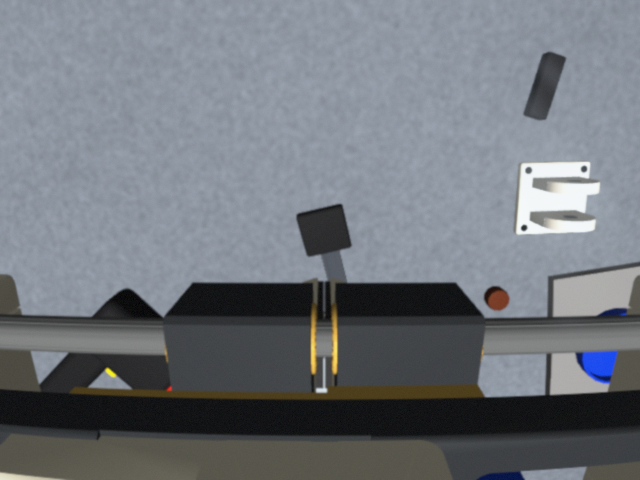

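The wrist view shows the closed fingers just behind the black pad at (324,230) and the clevis at (553,198). The depth fit puts the pad centre at about (0.434, -0.254). Now I'll press it.

>>> arm_command:
  motion:
    - [0,40,1,-5,0,0,0]
    - [0,40,0,0,0,0,0]
    - [0,30,0,0,0,0,0]
    - [0,12,0,0,0,0,0]
    - [0,8,0,0,0,0,0]

```text
clock: 4.65
position: [0.4337, -0.2543, 0.2247]
ee_rot: [-1.024, 1.317, 1.025]
force: [-1.8, 1.4, 5.0]
width: 0.006
```

>>> arm_command:
  motion:
    - [0,7,0,0,0,0,0]
    - [0,6,0,0,0,0,0]
    - [0,5,0,0,0,0,0]
    - [0,3,0,0,0,0,0]
    - [0,0,0,0,0,0,0]

```text
clock: 5.28
position: [0.434, -0.2544, 0.2044]
ee_rot: [-1.025, 1.316, 1.024]
force: [-1.9, 1.0, 2.5]
width: 0.006
```

>>> arm_command:
  motion:
    - [0,2,0,0,0,0,0]
    - [0,2,0,0,0,0,0]
    - [0,1,0,0,0,0,0]
    - [0,0,0,0,0,0,0]

```text
clock: 5.78
position: [0.4338, -0.2548, 0.2023]
ee_rot: [-1.025, 1.313, 1.022]
force: [-15.2, 6.8, 56.3]
width: 0.001
```

>>> arm_command:
  motion:
    - [0,-30,0,0,0,0,0]
    - [70,-50,0,0,0,0,0]
    - [70,-20,-43,10.5,0,0,0]
    - [70,0,-43,10.5,0,0,0]
    - [70,0,-44,11,0,0,0]

```text
clock: 6.4
position: [0.5696, -0.2549, 0.3001]
ee_rot: [-1.026, 1.314, 1.023]
force: [-0.5, -0.4, 0.6]
width: 0.395
```

```bash
python3 - <<'E'
from h import *
for c in ["side","top"]:
    P,C,g=cloud(c)
    if c=="side": cv2.imwrite("pics/s2.png",cv2.resize(g["frame"][280:440,320:540,::-1],None,fx=3,fy=3))
    for t in ["bearing","ejector_pad"]: print(c,t,[(np.round(d["point"],4).tolist(),round(d["p"],2)) for d in pinpoint(c,t)[:2]])
    m=near(P,np.array([.568,-.256]),.035,.05,.066); print(m.sum(),rect(P[m]) if m.sum()>9 else '',np.percentile(P[m][:,2],[50,90]))
P,C,g=cloud("wrist"); m=near(P,np.array([.568,-.256]),.035,.05,.066); print(m.sum(),rect(P[m]) if m.sum()>9 else '')
print([(np.round(d["point"],4).tolist(),round(d["p"],2)) for d in pinpoint("wrist","bearing")[:2]])
st();plan(.568,-.2555,.061,75.8)
E
```

```text
side bearing [([0.5658, -0.2589, 0.0293], 0.57)]
side ejector_pad [([0.4353, -0.2522, 0.0223], 0.56)]
641 (array([ 566.2, -255.8]), array([40.8, 39.2]), 71.6) [0.05966166 0.0613425 ]
top bearing [([0.5701, -0.2583, 0.0291], 0.68)]
top ejector_pad []
157 (array([ 568.2, -250.2]), array([28.3, 34.3]), 63.7) [0.05871289 0.06054425]
3836 (array([ 567.4, -257.5]), array([39.4, 39.1]), 21.9)
[([0.5689, -0.2531, 0.0295], 0.88)]
t 6.8 grasp [ 0.5668 -0.2555  0.14  ] x [-0.  0. -1.] jaw yaw 75.7 F [-0.8 -0.1  0. ] w 67.2 q [ 0.02  0.56  0.47  1.73 -0.3   0.92  1.94]
turn first [-0.1  0.  -0. ]  then shift(new axes) [79.  -1.2  0.3]  shift(old axes) [79.  -1.2  0.3]
```

View pics/s2.png

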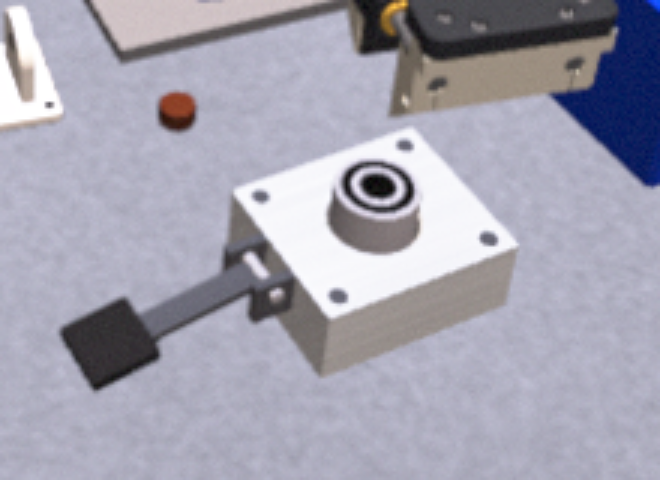

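The crop shows the bearing standing out of the nest at (377,205) with the lever down. The depth top reads about 60 mm, centred near (0.567, -0.256). Grasping it now.

>>> arm_command:
  motion:
    - [70,40,0,0,0,0,0]
    - [70,30,0,-1,0,0,0]
    - [70,8.5,0,0,0,0,0]
    - [70,0,0,0,0,0,0]
    - [30,0,0,0,0,0,0]
  newtons: 30

```text
clock: 7.42
position: [0.5678, -0.2564, 0.2216]
ee_rot: [-1.026, 1.315, 1.023]
force: [0.6, -0.1, 0.7]
width: 0.698
```

>>> arm_command:
  motion:
    - [30,0,0,0,0,0,0]
    - [30,0,0,0,0,0,0]
    - [30,0,0,0,0,0,0]
    - [30,0,0,0,0,0,0]

```text
clock: 7.92
position: [0.5677, -0.2561, 0.2206]
ee_rot: [-1.025, 1.316, 1.024]
force: [0.0, 0.1, 3.6]
width: 0.426
```

>>> arm_command:
  motion:
    - [30,-20,0,0,0,0,0]
    - [30,-40,0,0,0,0,0]
    - [30,0,1,40,0,0,0]
    - [30,0,2,50,0,0,0]
    - [30,0,2,50,0,0,0]

```text
clock: 8.55
position: [0.5971, -0.1179, 0.2814]
ee_rot: [-1.024, 1.316, 1.024]
force: [0.4, 0.5, -1.7]
width: 0.427
```

>>> arm_command:
  motion:
    - [30,0,2,50,0,0,0]
    - [30,0,1,50,0,0,0]
    - [30,0,0,0,0,0,0]

```text
clock: 8.93
position: [0.6194, -0.0155, 0.2807]
ee_rot: [-1.028, 1.311, 1.032]
force: [-0.9, -0.9, -2.3]
width: 0.429
```

```bash
python3 - <<'E'
from h import *
for c in ["wrist","side","top"]:
    P,C,g=cloud(c)
    for t in ["cup","bearing","long_bin","square_bin"]: print(c,t,[(np.round(d["point"],4).tolist(),round(d["p"],2)) for d in pinpoint(c,t)[:2]])
    cv2.imwrite(f"pics/{c}3.png",g["frame"][:,:,::-1])
st();plan(.62,-.021,.0415,75.8)
E
```

```text
wrist cup [([0.6184, -0.0223, 0.0031], 0.69)]
wrist bearing [([0.6211, -0.012, 0.0931], 0.69)]
wrist long_bin [([0.6334, 0.174, 0.0036], 0.71), ([0.6336, 0.0736, 0.0036], 0.58)]
wrist square_bin [([0.6351, 0.1749, 0.006], 0.7)]
side cup [([0.6211, -0.0224, 0.0059], 0.89)]
side bearing [([0.6153, -0.027, 0.0918], 0.61)]
side long_bin [([0.6317, 0.0797, 0.0017], 0.97)]
side square_bin [([0.6393, 0.1776, 0.0037], 0.86)]
top cup [([0.6392, 0.1684, 0.0043], 0.58)]
top bearing []
top long_bin []
top square_bin [([0.6332, 0.1692, 0.0044], 0.62)]
t 9.68 grasp [ 0.6186 -0.0215  0.1212] x [-0.  0. -1.] jaw yaw 75.8 F [ 0.  -0.1 -1.4] w 39.5 q [-0.36  0.58  0.46  1.75 -0.32  0.89  1.56]
turn first [-0. -0. -0.]  then shift(new axes) [79.7 -1.2  0.8]  shift(old axes) [79.7 -1.2  0.8]
```

View pics/wrist3.png

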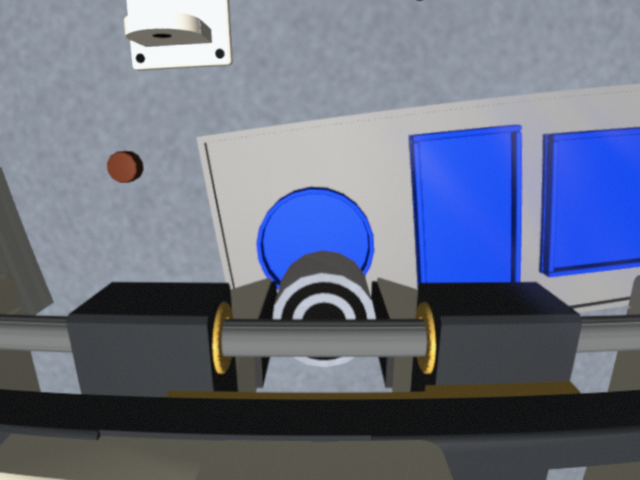

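The wrist view shows the bearing at (325,310) held above the cup, whose disc is at (315,240). It lines up once perspective is allowed for. Lowering.

>>> arm_command:
  motion:
    - [30,35,-1,0,0,0,0]
    - [30,30,0,0,0,0,0]
    - [30,10,0,0,0,0,0]
    - [30,4,0,0,0,0,0]
    - [30,1.5,0,0,0,0,0]

```text
clock: 10.3
position: [0.62, -0.0218, 0.2005]
ee_rot: [-1.025, 1.315, 1.024]
force: [-0.1, 0.2, -2.5]
width: 0.424
```

>>> arm_command:
  motion:
    - [30,0,0,0,0,0,0]
    - [30,0,0,0,0,0,0]

```text
clock: 10.55
position: [0.6198, -0.0217, 0.2004]
ee_rot: [-1.025, 1.315, 1.024]
force: [0.7, -0.5, -2.1]
width: 0.422
```

>>> arm_command:
  motion:
    - [30,1,0,0,0,0,0]
    - [30,0,0,0,0,0,0]

```text
clock: 10.8
position: [0.6198, -0.0217, 0.1997]
ee_rot: [-1.025, 1.315, 1.024]
force: [-1.7, -0.2, 6.2]
width: 0.427
```

>>> arm_command:
  motion:
    - [60,0,0,0,0,0,0]
    - [60,0,0,0,0,0,0]
    - [60,0,0,0,0,0,0]
    - [60,-30,0,0,0,0,0]
    - [60,-50,0,0,0,0,0]

```text
clock: 11.42
position: [0.6189, -0.0215, 0.278]
ee_rot: [-1.023, 1.32, 1.027]
force: [1.4, 0.3, 0.8]
width: 0.657
```

>>> arm_command:
  motion:
    - [60,0,42,35,0,0,0]
    - [60,0,42,35,0,0,0]
    - [60,0,42,35,0,0,0]
    - [60,0,42,35,0,0,0]
    - [60,0,42,35,0,0,0]

```text
clock: 12.05
position: [0.4578, 0.2008, 0.2789]
ee_rot: [-1.024, 1.316, 1.025]
force: [0.5, 1.1, -0.5]
width: 0.654
```

```bash
python3 - <<'E'
from h import *
for c in ["wrist","side","top"]:
    P,C,g=cloud(c)
    for t in ["tee","bearing"]: print(c,t,[(np.round(d["point"],4).tolist(),round(d["p"],2)) for d in pinpoint(c,t)[:2]])
    for r,z0,z1 in [(.025,.055,.066),(.07,.006,.036)]:
        m=near(P,np.array([.459,.2]),r,z0,z1)&(C[:,0]>C[:,2]+15); print("tee",rect(P[m]) if m.sum()>9 else '')
    m=near(P,np.array([.62,-.021]),.045,.03,.05); print("bearing",rect(P[m]) if m.sum()>9 else '',np.median(P[m][:,2]))
    cv2.imwrite(f"pics/{c}4.png",g["frame"][:,:,::-1])
st();plan(.459,.1995,.056,75.8)
E
```

```text
wrist tee [([0.4602, 0.2015, 0.0025], 0.82)]
wrist bearing []
tee (array([458.1, 199.3]), array([27.5, 27. ]), 3.0)
tee (array([457.7, 199.6]), array([89.3, 33.6]), 23.7)
bearing  nan
side tee [([0.4587, 0.2019, -0.0026], 0.95)]
side bearing []
tee (array([458.3, 199.9]), array([30.3, 25.1]), 55.5)
tee (array([457.8, 198.6]), array([92.6, 36.6]), 23.3)
bearing (array([619.2, -22.1]), array([41.8, 37.6]), 56.2) 0.03762970730284221
top tee []
top bearing [([0.6217, -0.0199, 0.0087], 0.71), ([0.6175, -0.0249, 0.0071], 0.6)]
tee 
tee (array([418.4, 189.9]), array([18.7,  8.5]), 88.9)
bearing (array([619.3, -20.9]), array([38.9, 39.2]), 43.4) 0.03782086998145895
t 12.5 grasp [0.4598 0.1982 0.1198] x [ 0. -0. -1.] jaw yaw 75.7 F [ 0.4  0.2 -0.7] w 60.0 q [-0.88  0.41  0.48  2.05 -0.27  0.74  1.09]
turn first [-0.1 -0.   0. ]  then shift(new axes) [63.8  1.   1. ]  shift(old axes) [63.8  1.   1. ]
  return _methods._mean(a, axis=axis, dtype=dtype,
  ret = ret.dtype.type(ret / rcount)
```

View pics/wrist4.png

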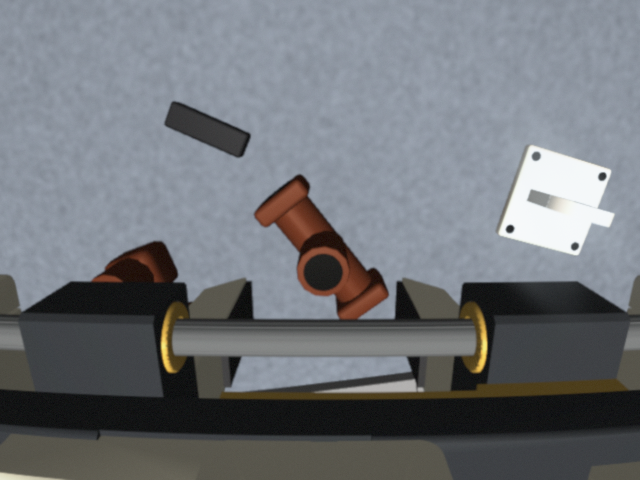

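Depth gives the bearing top at about 38 mm, which is seated in the cup. The tee's branch at (322,270) lies between the open fingers, with its run at about 23.7° yaw. Grasping.

>>> arm_command:
  motion:
    - [60,30,2,1,0,0,0]
    - [60,25,0,0,0,0,0]
    - [60,8,0,0,0,0,0]
    - [60,0,0,0,0,0,0]
    - [15,0,0,0,0,0,0]
  newtons: 25

```text
clock: 13.12
position: [0.4578, 0.2009, 0.2165]
ee_rot: [-1.024, 1.315, 1.024]
force: [-0.7, 0.8, -0.6]
width: 0.586
```

>>> arm_command:
  motion:
    - [15,0,0,0,0,0,0]
    - [15,0,0,0,0,0,0]
    - [15,0,0,0,0,0,0]
    - [15,0,0,0,0,0,0]

```text
clock: 13.62
position: [0.4573, 0.2011, 0.216]
ee_rot: [-1.025, 1.316, 1.025]
force: [-1.1, -0.2, 5.3]
width: 0.294
```

>>> arm_command:
  motion:
    - [15,-30,0,0,0,0,0]
    - [15,-30,0,0,9.9,0,0]
    - [15,0,0,0,9.9,0,0]
    - [15,0,0,0,9.9,0,0]
    - [15,0,-52,8.5,0,0,0]

```text
clock: 14.25
position: [0.4984, 0.1748, 0.2751]
ee_rot: [-0.631, 1.479, 0.635]
force: [0.9, 0.2, -0.5]
width: 0.293
```

>>> arm_command:
  motion:
    - [15,0,-52,8.5,0,0,0]
    - [15,0,-52,8.5,0,0,0]
    - [15,0,-52,8.5,0,0,0]
    - [15,0,0,0,0,0,0]

```text
clock: 14.75
position: [0.6331, 0.0771, 0.2757]
ee_rot: [-0.628, 1.478, 0.622]
force: [-0.8, -0.0, -2.3]
width: 0.297
```

```bash
python3 - <<'E'
from h import *
for c in ["wrist","side","top"]:
    P,C,g=cloud(c); cv2.imwrite(f"pics/{c}5.png",g["frame"][:,:,::-1])
    for t in ["tee","long_bin","square_bin"]: print(c,t,[(np.round(d["point"],4).tolist(),round(d["p"],2)) for d in pinpoint(c,t)[:2]])
    m=near(P,np.array([.63,.08]),.1,.04,.125)&(C[:,0]>C[:,2]+15); print("tee",rect(P[m]) if m.sum()>9 else '')
    blue=(C[:,2]>110)&(C[:,0]<90)&(np.abs(P[:,2]-.011)<.012)
    m=near(P,np.array([.631,.079]),.085,-.01,.04)&blue&(np.abs((P[:,1]-.079)+.1*(P[:,0]-.631)*1)<.04)
    print("long",m.sum(),rect(P[m]) if m.sum()>9 else '')
    m=near(P,np.array([.638,.176]),.085,-.01,.04)&blue&(np.abs((P[:,1]-.176)+.1*(P[:,0]-.638))<.052)
    print("sq",m.sum(),rect(P[m]) if m.sum()>9 else '')
st()
E
```

```text
wrist tee [([0.6301, 0.0744, 0.0613], 0.79)]
wrist long_bin [([0.6307, 0.0778, 0.0054], 0.7)]
wrist square_bin [([0.6376, 0.1759, 0.0061], 0.8)]
tee (array([633.9,  80.2]), array([44.6, 88.9]), 84.5)
long 10647 (array([627.4,  76.5]), array([ 65.4, 115.7]), 82.8)
sq 24734 (array([635.6, 173.6]), array([91.8, 91.4]), 82.2)
side tee [([0.6309, 0.0793, 0.0592], 0.62)]
side long_bin [([0.6323, 0.0835, 0.0022], 0.67)]
side square_bin [([0.6373, 0.1776, 0.0055], 0.6)]
tee (array([628.2,  73.9]), array([47.4, 90.9]), 84.3)
long 1653 (array([633.8,  76.6]), array([ 74.1, 131.2]), 83.4)
sq 914 (array([633.8, 173.8]), array([97.7, 90.8]), 83.1)
top tee [([0.631, 0.0798, 0.0632], 0.44)]
top long_bin [([0.6337, 0.0777, 0.009], 0.97)]
top square_bin []
tee (array([592.9,  84.1]), array([30.5, 14.9]), 75.7)
long 371 (array([598.6,  80.2]), array([63.9, 58.8]), 82.5)
sq 33 (array([607.2, 135.8]), array([ 6.9, 33.1]), 81.3)
t 15.35 grasp [0.6306 0.0816 0.1169] x [ 0.  0. -1.] jaw yaw 46.1 F [ 0.2 -0.6 -1.5] w 27.7 q [-0.6   0.63  0.59  1.72 -0.43  0.92  0.97]
```

View pics/wrist5.png

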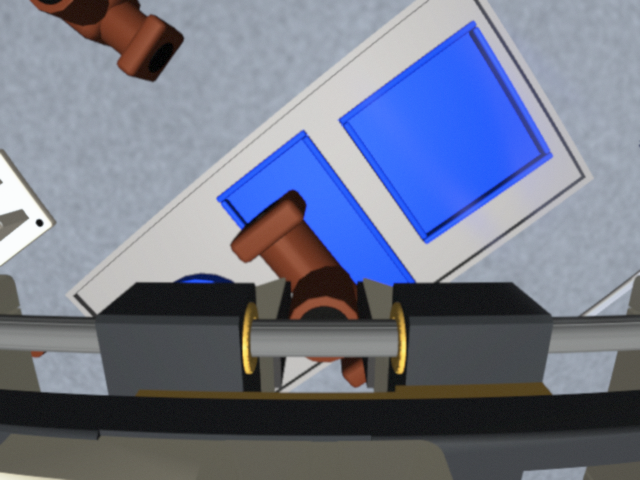

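The wrist view shows the tee (300,260) over the long bin with its run parallel to the bin. It needs a shift of about 3.5 mm in -y. Lowering.

>>> arm_command:
  motion:
    - [15,15,-2,-3,1,0,0]
    - [15,20,0,0,0,0,0]
    - [15,10,0,0,0,0,0]
    - [15,4,0,0,0,0,0]
    - [15,1,0,0,0,0,0]

```text
clock: 15.98
position: [0.6301, 0.0776, 0.2255]
ee_rot: [-0.615, 1.482, 0.615]
force: [0.1, 0.3, -1.2]
width: 0.298
```

>>> arm_command:
  motion:
    - [15,1,0,0,0,0,0]
    - [15,0,0,0,0,0,0]

```text
clock: 16.23
position: [0.6302, 0.0777, 0.2251]
ee_rot: [-0.615, 1.481, 0.615]
force: [0.1, -0.1, -1.4]
width: 0.296
```

>>> arm_command:
  motion:
    - [15,1,0,0,0,0,0]
    - [15,0,0,0,0,0,0]

```text
clock: 16.48
position: [0.6302, 0.0775, 0.225]
ee_rot: [-0.615, 1.481, 0.615]
force: [-2.8, 0.2, 10.1]
width: 0.298
```

>>> arm_command:
  motion:
    - [62,0,0,0,0,0,0]
    - [62,0,0,0,0,0,0]
    - [62,0,0,0,0,0,0]
    - [62,-30,0,0,0,0,0]
    - [62,-40,0,0,0,0,0]

```text
clock: 17.1
position: [0.6297, 0.0777, 0.2935]
ee_rot: [-0.615, 1.484, 0.616]
force: [0.7, 0.2, -0.2]
width: 0.674
```

>>> arm_command:
  motion:
    - [62,0,4,-54.5,0,0,0]
    - [62,0,4,-54.5,0,0,0]
    - [62,0,4,-54.5,0,0,0]
    - [62,0,4,-54.5,0,0,0]
    - [62,0,0,0,9.6,0,0]

```text
clock: 17.73
position: [0.4616, -0.0684, 0.2939]
ee_rot: [-0.477, 1.518, 0.48]
force: [0.5, 0.9, 0.3]
width: 0.677
```

>>> arm_command:
  motion:
    - [62,0,0,0,9.6,0,0]
    - [62,0,0,0,9.6,0,0]
    - [62,0,0,0,9.6,0,0]
    - [62,0,0,0,9.6,0,0]
    - [62,0,0,0,9.6,0,0]

```text
clock: 18.35
position: [0.4648, -0.0654, 0.2938]
ee_rot: [0.176, 1.563, -0.175]
force: [-0.4, 0.7, -0.3]
width: 0.677
```

```bash
python3 - <<'E'
from h import *
for c in ["wrist","side","top"]:
    P,C,g=cloud(c); cv2.imwrite(f"pics/{c}6.png",g["frame"][:,:,::-1])
    for t in ["clevis","tee"]: print(c,t,[(np.round(d["point"],4).tolist(),round(d["p"],2)) for d in pinpoint(c,t)[:2]])
    m=near(P,np.array([.465,-.066]),.035,.03,.055)&(C.min(1)>100); print("clev",m.sum(),rect(P[m]) if m.sum()>9 else '')
    br=(C[:,0]>C[:,2]+15)
    m=near(P,np.array([.63,.078]),.07,.0,.1)&br; print("tee",rect(P[m]) if m.sum()>9 else '')
    m=near(P,np.array([.63,.078]),.03,.06,.1)&br; print("teetop z",np.median(P[m][:,2]) if m.sum() else '')
st();plan(.465,-.0655,.036,-12.5)
E
```

```text
wrist clevis [([0.4653, -0.0653, -0.0001], 0.65)]
wrist tee []
clev 1894 (array([464.5, -65.4]), array([39.2, 36. ]), 77.9)
tee 
teetop z 
side clevis [([0.4647, -0.0686, -0.0012], 0.96)]
side tee [([0.6358, 0.0773, 0.0105], 0.7)]
clev 281 (array([464.1, -66.6]), array([39.9, 36.7]), 76.8)
tee (array([633.3,  76. ]), array([38.4, 82.5]), 81.7)
teetop z 0.0672574869435375
top clevis []
top tee [([0.6356, 0.0738, 0.0118], 0.83)]
clev 0 
tee (array([630.3,  75.3]), array([30. , 87.8]), 82.5)
teetop z 0.06767432151617359
t 18.8 grasp [ 0.4648 -0.0655  0.1348] x [ 0.  0. -1.] jaw yaw -12.4 F [-0.1  0.1  0.6] w 62.4 q [-0.68  0.45  0.95  2.13 -0.51  0.81  0.37]
turn first [ 0.1  0.  -0. ]  then shift(new axes) [98.8  0.1  0.2]  shift(old axes) [98.8  0.   0.2]
```

View pics/wrist6.png

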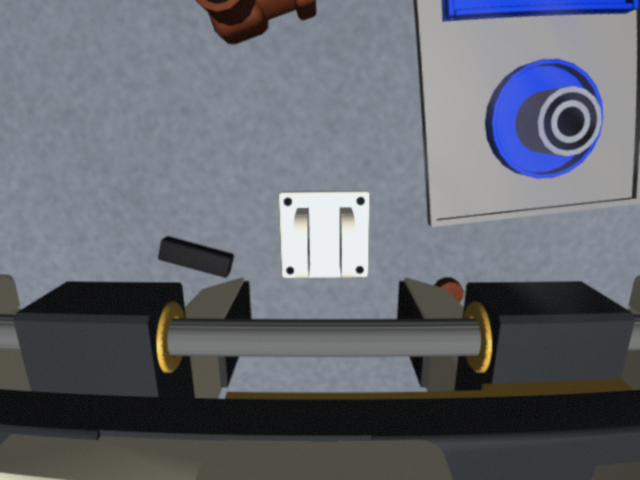

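The view shows the tee top at 67–68 mm (seated), the bearing in its cup at (570,120), and the two lugs (300 and 350, 240) square between the jaws. Grasping.

>>> arm_command:
  motion:
    - [62,45,0,0,0,0,0]
    - [62,40,0,0,0,0,0]
    - [62,13,0,0,0,0,0]
    - [62,0,0,0,0,0,0]
    - [25,0,0,0,0,0,0]
  newtons: 20

```text
clock: 19.42
position: [0.4654, -0.0657, 0.1968]
ee_rot: [0.171, 1.562, -0.171]
force: [0.1, 0.6, -0.2]
width: 0.614
```

>>> arm_command:
  motion:
    - [25,0,0,0,0,0,0]
    - [25,0,0,0,0,0,0]
    - [25,0,0,0,0,0,0]

```text
clock: 19.8
position: [0.4651, -0.0653, 0.1963]
ee_rot: [0.172, 1.563, -0.171]
force: [-1.1, 1.5, 7.6]
width: 0.389
```

>>> arm_command:
  motion:
    - [25,-20,0,0,0,0,0]
    - [25,-40,0,0,-5.5,0,0]
    - [25,-40,0,0,0,0,0]
    - [25,0,52,28,0,0,0]
    - [25,0,52,28,0,0,0]

```text
clock: 20.42
position: [0.5339, 0.032, 0.2969]
ee_rot: [0.098, 1.567, -0.096]
force: [0.6, -0.0, -0.7]
width: 0.392
```

>>> arm_command:
  motion:
    - [25,0,52,28,0,0,0]
    - [25,0,52,28,0,0,0]
    - [25,0,52,28,0,0,0]
    - [25,0,0,0,0,0,0]

```text
clock: 20.92
position: [0.6367, 0.1813, 0.2946]
ee_rot: [0.091, 1.569, -0.089]
force: [-0.5, -0.6, -1.1]
width: 0.39
```

```bash
python3 - <<'E'
from h import *
for c in ["wrist","side"]:
    P,C,g=cloud(c); cv2.imwrite(f"pics/{c}7.png",g["frame"][:,:,::-1])
    for t in ["clevis","square_bin"]: print(c,t,[(np.round(d["point"],4).tolist(),round(d["p"],2)) for d in pinpoint(c,t)[:2]])
    m=near(P,np.array([.637,.175]),.06,.09,.12)&(C.min(1)>100); print("clev",m.sum(),rect(P[m]) if m.sum()>9 else '')
st()
E
```

```text
wrist clevis [([0.636, 0.1843, 0.0996], 0.9)]
wrist square_bin []
clev 7904 (array([636.6, 189.3]), array([43.5, 60.6]), 83.8)
side clevis [([0.6332, 0.1732, 0.0998], 0.58), ([0.6362, 0.1773, 0.0055], 0.21)]
side square_bin [([0.6359, 0.172, 0.0036], 0.85)]
clev 488 (array([633.4, 173.3]), array([62.8, 61.3]), 82.3)
t 21.23 grasp [0.6351 0.1742 0.1371] x [-0.  0. -1.] jaw yaw -7.1 F [-0.4 -0.1 -0.7] w 35.6 q [-0.86  0.72  0.85  1.65 -0.61  1.06  0.06]
```

View pics/wrist7.png

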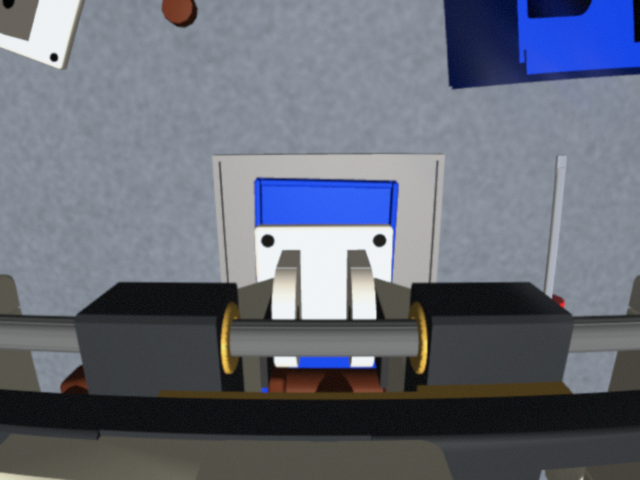

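The wrist view shows the bracket at (325,290) over the square bin, square with its walls. Lowering.

>>> arm_command:
  motion:
    - [25,35,0,1,0,0,0]
    - [25,35,0,0,0,0,0]
    - [25,14,0,0,0,0,0]
    - [25,5,0,0,0,0,0]
    - [25,1,0,0,0,0,0]

```text
clock: 21.85
position: [0.6369, 0.1752, 0.2066]
ee_rot: [0.097, 1.567, -0.096]
force: [0.8, -0.1, -0.3]
width: 0.392
```

>>> arm_command:
  motion:
    - [25,1,0,0,0,0,0]
    - [25,0,0,0,0,0,0]

```text
clock: 22.1
position: [0.6367, 0.1755, 0.2055]
ee_rot: [0.096, 1.568, -0.096]
force: [-0.9, 0.7, 1.2]
width: 0.392
```

>>> arm_command:
  motion:
    - [25,0.7,0,0,0,0,0]
    - [25,0,0,0,0,0,0]

```text
clock: 22.35
position: [0.6367, 0.1754, 0.2054]
ee_rot: [0.097, 1.568, -0.095]
force: [-3.3, 0.4, 10.1]
width: 0.394
```

>>> arm_command:
  motion:
    - [60,0,0,0,0,0,0]
    - [60,0,0,0,0,0,0]
    - [60,0,0,0,0,0,0]
    - [60,-30,0,0,0,0,0]
    - [60,-50,0,0,0,0,0]

```text
clock: 22.98
position: [0.6358, 0.1756, 0.2833]
ee_rot: [0.095, 1.572, -0.097]
force: [1.3, 0.2, 0.0]
width: 0.656
```

>>> arm_command:
  motion:
    - [60,-50,0,0,0,0,0]
    - [60,-20,50,-30,0,0,0]
    - [60,0,50,-30,0,0,0]
    - [60,0,50,-30,0,0,0]
    - [60,0,0,0,0,0,0]

```text
clock: 23.6
position: [0.5626, 0.3418, 0.3529]
ee_rot: [0.09, 1.571, -0.087]
force: [0.2, -0.0, 0.0]
width: 0.648
```

```bash
python3 - <<'E'
from h import *
ims=[]
for c in ["top","side"]:
    P,C,g=cloud(c); ims.append(g["frame"][:,:,::-1])
    for t in ["bearing","tee","clevis","elbow","single","cup","long_bin","square_bin"]: print(c,t,[(np.round(d["point"],3).tolist(),round(d["p"],2)) for d in pinpoint(c,t)[:2]])
    for n,q,z0,z1 in [("bearing",(.62,-.021),.03,.06),("tee",(.63,.078),.062,.1),("clev",(.636,.175),.05,.07),("clevbase",(.636,.175),.013,.025)]:
        m=near(P,np.array(q),.045,z0,z1)&((C.min(1)>100) if "clevb" in n else True); print(n,m.sum(),np.round(np.percentile(P[m][:,2],[10,50,90]),4) if m.sum() else '',rect(P[m]) if m.sum()>9 else '')
cv2.imwrite("pics/fin.png",np.hstack([cv2.resize(ims[0][160:340,130:430],(400,300)),cv2.resize(ims[1][150:390,200:520],(400,300))]))
st()
E
```

```text
top bearing [([0.622, -0.024, 0.01], 0.88), ([0.465, 0.35, -0.001], 0.19)]
top tee [([0.634, 0.076, 0.01], 0.86)]
top clevis [([0.638, 0.173, 0.006], 0.67)]
top elbow [([0.446, 0.082, 0.002], 0.68)]
top single [([0.466, 0.353, -0.002], 0.94)]
top cup [([0.62, -0.02, 0.006], 0.58)]
top long_bin [([0.632, 0.081, 0.008], 0.8)]
top square_bin [([0.635, 0.17, 0.004], 0.57)]
bearing 270 [0.0356 0.0376 0.0401] (array([619.3, -20.7]), array([38.9, 38.5]), 11.8)
tee 135 [0.0655 0.068  0.0704] (array([630.3,  76.8]), array([26.2, 26.1]), 52.3)
clev 124 [0.0517 0.0556 0.0581] (array([636.3, 176. ]), array([30.4, 36.8]), 83.3)
clevbase 412 [0.014  0.0161 0.0188] (array([636.9, 182.8]), array([73.7, 60.4]), 84.2)
side bearing [([0.619, -0.025, 0.008], 0.76)]
side tee [([0.632, 0.076, 0.007], 0.79)]
side clevis [([0.637, 0.171, 0.007], 0.62)]
side elbow [([0.448, 0.081, -0.005], 0.61), ([0.633, 0.077, 0.01], 0.5)]
side single [([0.469, 0.351, 0.0], 0.81)]
side cup [([0.62, -0.023, 0.006], 0.74)]
side long_bin [([0.63, 0.078, 0.001], 0.82)]
side square_bin [([0.635, 0.177, 0.004], 0.65)]
bearing 332 [0.0334 0.0376 0.0392] (array([619.1, -22.9]), array([40.4, 37.4]), 61.3)
tee 145 [0.063  0.0675 0.0693] (array([629.9,  74.6]), array([28.2, 28.8]), 18.0)
clev 98 [0.0515 0.0549 0.058 ] (array([635.9, 174.3]), array([33.8, 37.6]), 84.3)
clevbase 356 [0.0141 0.0159 0.02  ] (array([637.8, 176.3]), array([77.4, 69.7]), 11.6)
t 24.5 grasp [0.5654 0.3353 0.195 ] x [-0.  0. -1.] jaw yaw -7.0 F [ 0.4  0.2 -0.4] w 60.3 q [-1.16  0.67  0.92  1.6  -0.57  1.16 -0.24]
```

View pics/fin.png

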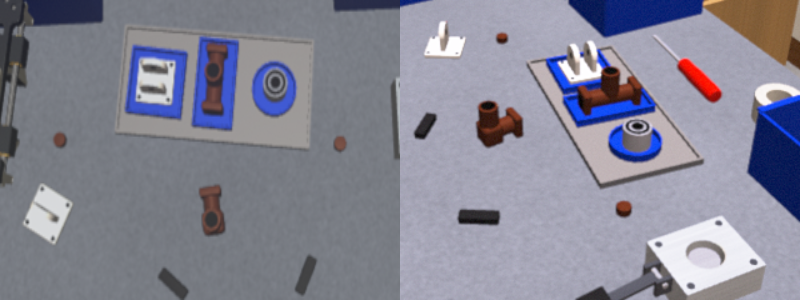

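All three parts sit upright in their bins: bracket (155,80), tee (213,75) and bearing (275,85) in the left panel. The elbow and single-lug bracket haven't moved. Signing off.

```bash
python3 -c "
from cell import arm; print(arm.sign_off())"
```

```text
the job is handed in; nothing more can be done
None
```

The kit is made up and handed in at about 24.5 s, against the 86 s limit. I pressed the ejector lever down to its stop (about 56 N at the wrist). Then I placed the bearing in the round cup, the tee in the long bin and the two-lug bracket in the square bin, in that order.

- **Seating:** In the last pictures all three parts stood upright. Their top heights were about 38 mm (bearing), 68 mm (tee) and 16 mm (bracket base plate). Those are within about 1.5 mm of the 39, 69 and 17 mm expected on the bin floors, and the camera depth also read the bare table about 1 mm low.
- **Centring:** Each part measured within a few mm of its bin's centre.
- **Left alone:** The elbow and the single-lug bracket read within a few mm of where they started, which is within the networks' accuracy.
- **Robot:** The gripper was empty and well clear of everything at hand-in.
- **Disagreements:** The networks sometimes confused or missed things. One gave the square bin's place for the cup, one proposed the tee as a second, weaker match for the elbow, and some parts hidden by the arm were not found. Depth and the pictures settled these cases.

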